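# Stack ferrite cores and probe their bore

### The job

Build up the ferrite core sample on the white test stand: lay the wider ring core flat and centred on the stand's round seat first, then the narrower ring core flat and centred on top of it, and let go of them. Then take the steel probe out of its holder by its square black handle and lower it upright through both rings into the stand's guide bore, without touching the rings or the stand with it, until its tip is about halfway down the 40 mm deep bore. Finish while still holding the probe there, still and centred in the bore, and leave the other things on the desk alone.

Things in the scene. Friction and masses are not known exactly. Their poses are not given: they have to be found in the camera images.
- stand: Fixed test stand: aluminium foot plate 110 x 110 x 10 mm carrying a white round column 70 mm in diameter whose flat top (the seat) is 50 mm above the table. A vertical guide bore, 22 mm in diameter, open at the top, 40 mm deep, runs down the column axis to the foot plate. Origin: centre of the underside, z up. In the middle of the desk, turned up to 0.4 rad.
- stand_seat (a point): Centre of the bore's mouth in the plane of the stand's flat seat, 50 mm above the table; z up.
- core_large: The wider loose dark grey ferrite ring core lying flat on the table: 62 mm outside diameter, 28 mm bore, 14 mm thick, about 0.16 kg. Origin: centre of its underside; z along its axis, up.
- core_small: The narrower loose dark grey ferrite ring core lying flat on the table: 50 mm outside diameter, 28 mm bore, 14 mm thick, about 0.09 kg. Origin: centre of its underside; z along its axis, up. The two cores may lie in either of two places on the left.
- probe: Loose probe, 0.09 kg, upright in the holder: from the tip up a steel rod 10 mm in diameter and 78 mm long, a collar 28 mm in diameter and 6 mm thick, a black square handle 18 x 18 mm, 50 mm tall (134 mm in all). Origin: centre of the tip end face; z up along the rod, x and y across the handle flats. At the start the collar rests on the holder and the tip is 6 mm above the table.
- holder: Fixed grey block 60 x 60 mm, 84 mm tall, with a vertical 14 mm through hole at its centre in which the probe's rod hangs. Origin: centre of its underside, z up. Standing on the right.
- sleeve: Bystander: loose ferrite sleeve, 26 mm in diameter, 30 mm tall, 13 mm bore, between the robot and the stand. Origin: centre of its underside.
- mouse: Bystander: loose black computer mouse, 105 x 58 x 34 mm, behind the stand. Origin: centre of its underside.
- screwdriver: Bystander: loose screwdriver 170 mm long, lying along its x axis at the right rear. Origin near its middle.
- pen_cup: Bystander: loose black cup, 72 mm in diameter, 90 mm tall, at the far right. Origin: centre of its underside.
- tester: Bystander: loose yellow hand tester, 120 x 58 x 28 mm, on the left. Origin: centre of its underside.
Not all that is in view belongs to the job. What is shaped like the core_large but brown or purple is not meant.

How it is judged (in metres and radians):
On the way, in this order (a step that is already met when the one before it is completed fails the run):
1. the wider core lies flat and centred on the seat, let go (horizontal distance between core_large and stand_seat below 0.004 m and z of core_large in the frame of stand_seat between -0.0025 and 0.0025 m and angle between core_large's own z axis and vertical below 0.06 rad and contact force between the fingers and core_large below 0.2 N and linear speed of core_large below 0.02 m/s), for 0.2 s.
2. the narrower core lies flat and centred on the wider one, let go (all of step 1 and horizontal distance between core_small and stand_seat below 0.004 m and z of core_small in the frame of stand_seat between 0.0115 and 0.0165 m and angle between core_small's own z axis and vertical below 0.06 rad and contact force between the fingers and core_small below 0.2 N and linear speed of core_small below 0.02 m/s), for 0.2 s.
3. the probe is lifted clear of its holder (horizontal distance between each of core_large, core_small and stand_seat below 0.004 m and z of core_large in the frame of stand_seat between -0.0025 and 0.0025 m and angle between each of core_large, core_small's own z axis and vertical below 0.06 rad and z of core_small in the frame of stand_seat between 0.0115 and 0.0165 m and z of probe in the frame of holder above 0.086 m and contact force between the fingers and probe above 1 N), for 0.1 s.
At the end, for the whole second after the job is handed in: Wider core flat on the seat, narrower on it, each within 4 mm of the bore axis, at rest, fingers off; probe gripped, upright within 4 degrees, still, tip 11 to 29 mm below the seat and within 3.5 mm of the axis, touching neither cores nor stand (all of step 2 and horizontal distance between probe and stand_seat below 0.0035 m and z of probe in the frame of stand_seat between -0.029 and -0.011 m and angle between probe's own z axis and vertical below 0.07 rad and linear speed of probe below 0.01 m/s and contact force between the fingers and probe above 1 N and contact force between probe and stand below 0.1 N and contact force between probe and core_large below 0.1 N and contact force between probe and core_small below 0.1 N); the arm keeps its last pose, push and grip.
It fails at once if the probe touches the stand (contact force between probe and stand above 0.3 N).
It fails at once if the probe touches a core (contact force between probe and core_large above 0.3 N or contact force between probe and core_small above 0.3 N).
It fails at once if a bystander is pushed more than 20 mm or tipped over (distance of any of sleeve, mouse, screwdriver, pen_cup, tester from where it was at the start of the episode above 0.02 m or angle between any of sleeve, pen_cup's own z axis and vertical above 0.5 rad).
It also fails if it takes over 69 s, if anything falls off the work surface, if the arm or the gripper's body presses on something with over 40 N, if the wrist force passes 120 N, or if a joint passes its speed limit or range.

### The arm

A 6-joint arm with a two-finger parallel gripper is mounted at the origin on the work surface. World frame = base frame: x ahead of the robot, y to its left, z up, the work surface at z = 0. Lengths are in mm, angles in rad, forces in N, time in s.
With the tool pointing down it reaches from about 275 to 750 mm from the base axis. Payload 10.2 kg.
Tool frame: the origin (TCP) lies midway between the tips of the shut fingers; the grasp point (between the pads) lies 19 mm behind it; z points along the fingers, y is the line along which they close (so a half turn about z gives the same grasp; the last joint's range is limited). The gripper opens to 85 mm and grips with 20 to 120 N. Pads are 22 mm wide; open, the fingers measure 114 mm over their backs; the gripper's body (76 mm by 85 mm) begins 54 mm behind the grasp point. The pads swing forward as they close: fully open they stand 13 mm farther back than shut.
Start: joints at [0.993, 0.313, 1.498, -0, 1.331, -0.223], TCP at [182.399, 492.302, 231.294] pointing down, gripper open.
Joint ranges: [-2.94, 2.94], [-0.97, 2.17], [0.19, 2.56], [-1.23, 4.37], [0.02, 3.11], [-2.88, 2.88]. Speed limits (rad/s): [2.39, 2.39, 3.01, 3.14, 3.14, 3.14].

### API

Orientations are given as a 3x3 rotation matrix whose columns are the frame's x, y, z axes.
In Python, from rig import env, cams gives the robot as it stands. The module is installed in compiled form; this text tells all that it offers.
- The arm moves only by the tool send_rows, never from a script. Its arguments are lists of equal length, an entry for each row: "xyz": the shift along the tool's x, y, z in m, a list of three; "delta_rot": the turn, a rotation vector about the tool's x, y, z in degrees, a list of three; "fingers": the finger opening in m, from 0 to 0.0854. In form: {"xyz": [[dx, dy, dz], ...], "delta_rot": [[wx, wy, wz], ...], "fingers": [fingers, ...]}. A call has 1 to 5 rows; each row is the pose to reach, as a shift and turn from the pose commanded when the call began, along the tool's axes at that moment; what a row does not reach only later rows make up. A row lasts 1/10 s, in which the tool goes at most 50 mm and 8.59 degrees, less where a joint would pass 70% of its speed; a pose out of reach is approached as far as the arm can. A call with a gripper value outside its range is refused whole. The fingers move at their own pace and stop on an object; "squeeze" is the grip in N (left out, the last holds). Time passes only in rows, so rows that repeat a pose let the fingers close. It gives the time, the measured TCP pose, the force, the opening and the grip force at its end, in the units of the state.
- env.read_state(): the state, without advancing time (a new reading comes with each control period).
- cams.camera(name): name is "scene" or "side" or "wrist"; returns a dict with "image" (420x560x3 uint8, blue, green, red), "mtx" (3x3 intrinsics, pixels), "distortion" ([k1, k2, p1, p2, k3] as OpenCV has them; the pictures are not rectified), "R" (3x3) and "t" (3): a world point X has camera coordinates R X + t. Camera axes: x right, y down, z forward; pixel columns grow to the right and rows downward; lengths in mm; the calibration is good to about 2 mm. A picture is of the moment at which its call begins. There is no depth.
- env.finish_job(): hands the job in; it is judged then, once.
The state is a dict: "clock": time; "joints": joint angles; "dq": joint speeds; "tau": joint torques, N m; "eef_pos": TCP position; "ee_rot": TCP orientation; "wrist_force": force on the tool from outside, world axes, zero at the start; "moment": the same for the moment, N m; "gripper_width": finger opening in mm; "gripper_force": force on a finger pad.
Only numpy, scipy, OpenCV 4.12 (cv2) and the standard library are available. Lean on these libraries where they do the work, as an engineer would, in place of code of your own. Each camera call takes 0.05 s, during which the arm holds its last target. There are 200 camera calls.

## Working session

There is one attempt and no reset: what is moved stays moved. The work goes in short steps, Python scripts to look and compute and a tool call to move; the robot and the scene stay as the last step left them, time stands still between calls to the robot, and variables do not carry over. Pictures are saved under pics/ and viewed, at most 10 in all, crops included, and the job is handed in when it is done.

Besides the shell and the picture viewer there is one more tool, called after "Call:" as name(argument=value, ...) on one line, values as JSON. send_rows: Moves the arm, as the interface text tells. Its arguments: {"type":"object","properties":{"xyz":{"type":"array","items":{"type":"array","items":{"type":"number"}}},"delta_rot":{"type":"array","items":{"type":"array","items":{"type":"number"}}},"fingers":{"type":"array","items":{"type":"number"}},"squeeze":{"type":"number"}},"required":["xyz","delta_rot","fingers"]}

```bash
mkdir -p pics; cat > h.py <<'E'
import numpy as np, cv2
from rig import env, cams
def ray(c,px):
    u=cv2.undistortPoints(np.array([[px]],float),np.array(c["mtx"]),np.array(c["distortion"]))[0,0]
    R=np.array(c["R"]);t=np.array(c["t"]).ravel()
    return -R.T@t, R.T@np.array([u[0],u[1],1.])
def plane(c,px,z):
    o,d=ray(c,px); return o+d*(z-o[2])/d[2]
def proj(c,X):
    return cv2.projectPoints(np.array(X,float).reshape(-1,1,3),cv2.Rodrigues(np.array(c["R"]))[0],np.array(c["t"],float),np.array(c["mtx"]),np.array(c["distortion"]))[0].reshape(-1,2)
E
python3 - <<'E'
from h import *
import pickle
C={n:cams.camera(n) for n in("scene","side","wrist")}
pickle.dump(C,open("c0.pkl","wb"))
a=np.hstack([C["scene"]["image"],C["side"]["image"]])
cv2.imwrite("pics/scene.png",C["scene"]["image"]);cv2.imwrite("pics/sw.png",np.vstack([cv2.resize(C[n]["image"],(400,300)) for n in("side","wrist")]))
for n in C: print(n,plane(C[n],(280,210),0),-np.array(C[n]["R"]).T@np.array(C[n]["t"]).ravel())
s=env.read_state();print(s)
E
```

```text
scene [ 508.01744352 -111.32889195    0.        ] [1226.96682878  737.31107889  798.10725569]
side [618.65601132  55.3643777    0.        ] [ -82.57001198 -917.69571642  843.10853537]
wrist [216.13531626 481.53840423   0.        ] [117.92625556 516.13529446 373.4644668 ]
{'clock': 0.15, 'joints': array([ 9.92601027e-01,  3.13310908e-01,  1.49822619e+00, -8.97753396e-06,
        1.33100951e+00, -2.23358874e-01]), 'dq': array([ 0.00127117, -0.00168808, -0.00442635,  0.00229553, -0.00120582,
        0.0001067 ]), 'tau': array([ 9.77802920e-04, -4.12372720e+01, -2.59794903e+01, -2.35656062e-04,
        3.21413747e-03, -1.42850996e-05]), 'eef_pos': array([182.29457681, 492.13867949, 230.88564514]), 'ee_rot': array([[-9.37704023e-01,  3.47434743e-01, -5.14042222e-04],
       [ 3.47435064e-01,  9.37703701e-01, -8.03649874e-04],
       [ 2.02803406e-04, -9.32182013e-04, -9.99999545e-01]]), 'wrist_force': array([ 0.14745918, -0.20384197, -0.12635279]), 'moment': array([ 0.03029725, -0.01134552, -0.00872575]), 'gripper_force': 0.0, 'gripper_width': 85.75626861952736}
```

View pics/scene.png

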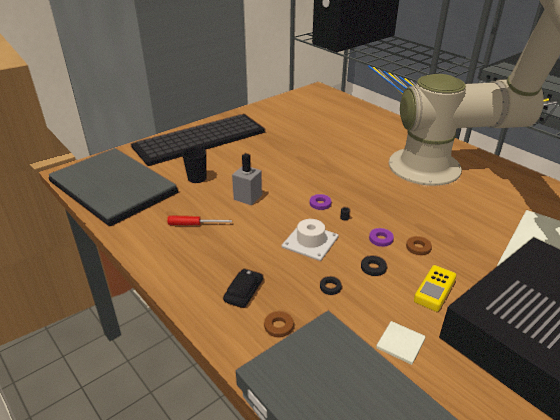

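View pics/sw.png

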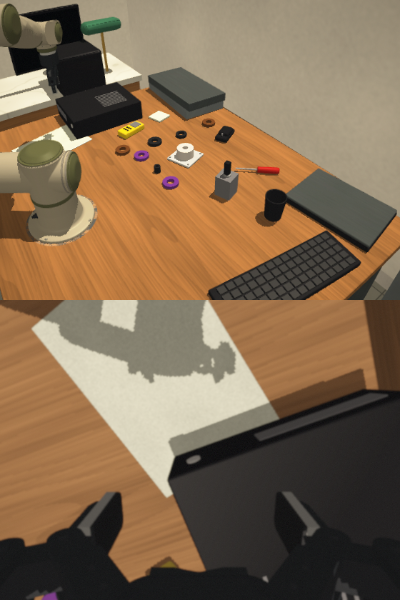

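Scene: the dark grey rings are at about (373,266) and (330,285). The brown rings (419,245), (279,323) and the purple ones (381,237), (320,201) are lookalikes, excluded by colour. The stand is at (311,237) and the probe handle at (246,162). I'll measure both dark rings and confirm them in an enlarged crop.

```bash
python3 - <<'E'
from h import *
import pickle
C=pickle.load(open("c0.pkl","rb"))
c=C["scene"];im=c["image"]
cv2.imwrite("pics/crop.png",cv2.resize(im[185:340,220:440],None,fx=3.6,fy=3.6,interpolation=cv2.INTER_CUBIC))
def blobs(c,z,lo=60):
    im=c["image"];m=((im.max(2)<75)).astype(np.uint8)
    n,l,s,ce=cv2.connectedComponentsWithStats(m)
    for i in range(1,n):
        if 60<s[i][4]<3000: 
            p=plane(c,ce[i],z)
            if 250<p[0]<750 and abs(p[1])<400: 
                cn=cv2.findContours((l==i).astype(np.uint8),cv2.RETR_EXTERNAL,cv2.CHAIN_APPROX_NONE)[0][0]
                P=np.array([plane(c,q[0],z)[:2] for q in cn]); d=P-P.mean(0)
                print(np.round(ce[i]),s[i][4],np.round(p),"ext",np.round(np.ptp(P,axis=0)))
for n in("scene","side"): print(n);blobs(C[n],7)
for n in("scene","side"):
    c=C[n];im=c["image"]; h=cv2.cvtColor(im,cv2.COLOR_BGR2HSV)
    m=((h[...,1]<50)&(h[...,2]>150)).astype(np.uint8)
    k,l,s,ce=cv2.connectedComponentsWithStats(m)
    for i in range(1,k):
        if s[i][4]>150:
            p=plane(c,ce[i],30)
            if 250<p[0]<750 and abs(p[1])<300: print(n,"white",ce[i],s[i],np.round(p))
# wrist camera in tool frame
s=env.read_state();R=s["ee_rot"];w=C["wrist"];Rw=np.array(w["R"])
print("camtool",R.T@(-Rw.T@np.array(w["t"]).ravel()-s["eef_pos"]), "axes\n",(R.T@Rw.T).round(3), w["mtx"],w["distortion"])
E
```

```text
scene
[246. 162.] 135 [ 430. -372.    7.] ext [73. 96.]
[256. 187.] 149 [ 495. -237.    7.] ext [118. 114.]
[345. 214.] 97 [389.  23.   7.] ext [50. 43.]
[373. 266.] 368 [490. 214.   7.] ext [67. 66.]
[330. 285.] 259 [617. 195.   7.] ext [53. 53.]
side
[253. 188.] 137 [614. 199.   7.] ext [58. 64.]
[216. 198.] 208 [487. 216.   7.] ext [67. 73.]
[318. 235.] 175 [ 628. -115.    7.] ext [69. 73.]
[220. 236.] 103 [400.  42.   7.] ext [39. 56.]
scene white [309.37914309 238.79708973] [ 282  219   56   41 1237] [558.  61.  30.]
side white [258.93953488 206.70232558] [248 200  23  14 215] [553.  71.  30.]
side white [261.61139896 221.92746114] [234 210  51  24 386] [517.   3.  30.]
camtool [ 6.87246147e+01  5.01407517e-03 -1.42564954e+02] axes
 [[-0.001 -0.962 -0.273]
 [ 1.    -0.001 -0.001]
 [ 0.001 -0.273  0.962]] [[356.81241755   0.         277.75564655]
 [  0.         356.81241755 211.48168137]
 [  0.           0.           1.        ]] [0.02258411 0.         0.         0.         0.        ]
```

View pics/crop.png

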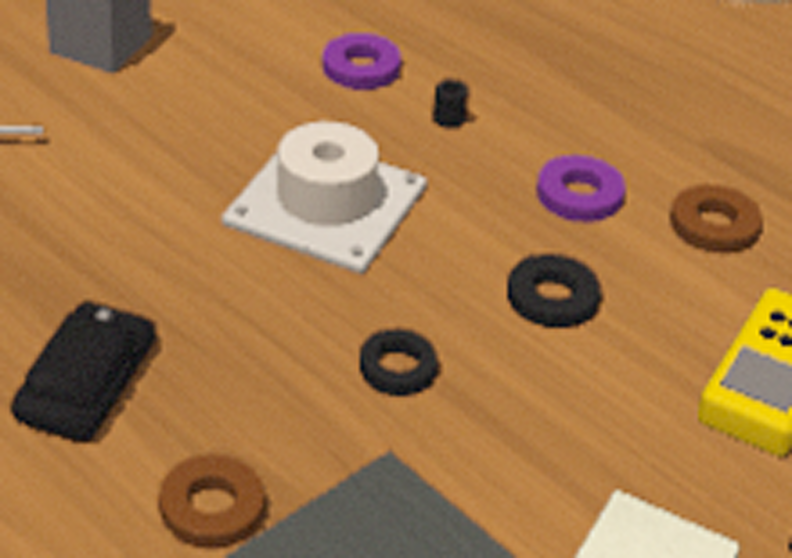

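The enlarged crop confirms it: the two dark rings are at scene (373,266), the wider one and so core_large, and (330,285), the narrower one and so core_small. Next I'll check the neighbours and plan the first approach.

```bash
cat >> h.py <<'E'
from scipy.spatial.transform import Rotation as Ro
def go(p,yaw):
    "tool shift (m) and turn (deg) to TCP p (mm), tool down with x axis at yaw deg; y=z cross x"
    s=env.read_state();R=s["ee_rot"];a=np.radians(yaw)
    T=np.array([[np.cos(a),np.sin(a),0],[np.sin(a),-np.cos(a),0],[0,0,-1]])
    print("t",round(s["clock"],2),"shift",(R.T@(np.array(p)-s["eef_pos"])/1000).round(4),"rot",np.degrees(Ro.from_matrix(R.T@T).as_rotvec()).round(2))
E
python3 - <<'E'
from h import *
import pickle
C=pickle.load(open("c0.pkl","rb"));c=C["scene"]
for n,px,z in [("purp",(381,237),7),("brown",(419,245),7),("purp2",(320,201),7),("bore",(311.1,226.7),50),("tester",(436,288),14),("sleeve",(345,214),15),("brown2",(279,323),7),("mouse",(244,288),17),("probe top",(246,155),140),("slab",(328,318),40)]: print(n,plane(c,px,z).round())
go([489,215,140],180)
E
```

```text
purp [392. 154.   7.]
brown [343. 237.   7.]
purp2 [399. -64.   7.]
bore [540.  46.  50.]
tester [446. 359.  14.]
sleeve [399.  32.  15.]
brown2 [778. 205.   7.]
mouse [778.  83.  17.]
probe top [ 540. -217.  140.]
slab [712. 281.  40.]
t 0.15 shift [-0.3839 -0.1532  0.091 ] rot [-5.000e-02 -2.000e-02 -2.033e+01]
```

Call:
send_rows(xyz=[[-0.042,-0.017,0],[-0.084,-0.034,0],[-0.126,-0.051,0],[-0.168,-0.068,0],[-0.21,-0.085,0]], delta_rot=[[0,0,-4],[0,0,-8],[0,0,-12],[0,0,-16],[0,0,-20.33]], fingers=[0.085,0.085,0.085,0.085,0.085], squeeze=30)

```text
clock: 0.65
eef_pos: [350.8, 338.2, 231.2]
ee_rot: [[-1.0, -0.003, -0.0], [-0.003, 1.0, -0.0], [0.0, -0.0, -1.0]]
wrist_force: [1.2, 1.5, 0.8]
gripper_width: 85.0
gripper_force: 0.0
```

```bash
python3 -c "
from h import *
go([489,215,140],180)"
```

```text
t 0.65 shift [-0.1379 -0.1236  0.0912] rot [-0.   -0.01  0.18]
```

Call:
send_rows(xyz=[[-0.034,-0.031,0.02],[-0.068,-0.062,0.04],[-0.102,-0.093,0.065],[-0.138,-0.124,0.091],[-0.138,-0.124,0.091]], delta_rot=[[0,0,0.18],[0,0,0.18],[0,0,0.18],[0,0,0.18],[0,0,0.18]], fingers=[0.085,0.085,0.085,0.085,0.085])

```text
clock: 1.15
eef_pos: [489.2, 212.3, 137.2]
ee_rot: [[-1.0, 0.007, -0.004], [0.007, 1.0, -0.001], [0.004, -0.001, -1.0]]
wrist_force: [-0.5, -0.3, -0.2]
gripper_width: 85.1
gripper_force: 0.0
```

Call:
send_rows(xyz=[[0,0,0],[0,0,0],[0,0,0]], delta_rot=[[0,0,0],[0,0,0],[0,0,0]], fingers=[0.085,0.085,0.085])

```text
clock: 1.45
eef_pos: [487.3, 216.7, 141.2]
ee_rot: [[-1.0, 0.001, 0.001], [0.001, 1.0, 0.0], [-0.001, 0.0, -1.0]]
wrist_force: [-0.3, -0.1, 0.4]
gripper_width: 85.2
gripper_force: 0.0
```

```bash
cat >> h.py <<'E'
def ring(c,near,zt,thr=75,r=90):
    "hull-based centre of dark ring: outer contour of top+side; returns outer and inner-hole estimates"
    im=c["image"];m=(im.max(2)<thr).astype(np.uint8);m=cv2.morphologyEx(m,cv2.MORPH_OPEN,np.ones((3,3)))
    u,v=proj(c,near)[0]; out=[]
    cs,h=cv2.findContours(m,cv2.RETR_CCOMP,cv2.CHAIN_APPROX_NONE)
    for k,q in enumerate(cs):
        a=cv2.contourArea(q)
        M=q[:,0].mean(0)
        if a>150 and np.hypot(*(M-[u,v]))<r and len(q)>=20:
            P=np.array([plane(c,x[0],zt)[:2] for x in q])
            e=cv2.fitEllipse(P.astype(np.float32))
            out.append((h[0][k][3]>=0,M.round(1),int(a),np.round(e[0],1),np.round(e[1],1)))
    for o in out: print("hole" if o[0] else "outer",*o[1:])
E
python3 - <<'E'
from h import *
c=cams.camera("wrist");s=env.read_state();print(s["eef_pos"])
cv2.imwrite("pics/w1.png",c["image"]); print(proj(c,[489,215,7]))
for z in(0,14): print(z);ring(c,[489,215,7],z)
E
```

```text
[487.32512567 216.67540764 141.17759827]
[[275.98270604 201.69380964]]
0
outer [271.2 214.4] 186 [490.8 212.8] [30.4 32.9]
outer [273.5 169.4] 193 [495.9 212.2] [65.6 71. ]
14
outer [271.2 214.4] 186 [487.2 212.9] [28.9 31.3]
outer [273.5 169.4] 193 [492.1 212.4] [62.4 67.5]
```

View pics/w1.png

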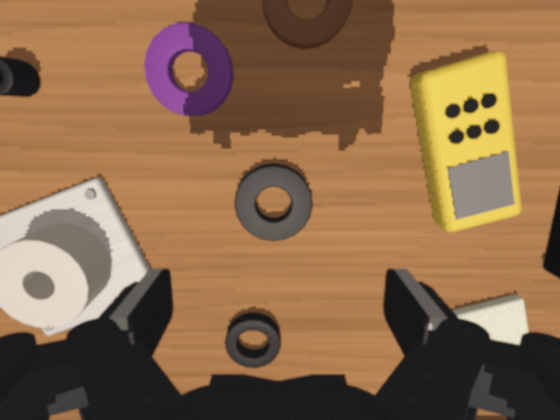

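The wrist view shows core_large at (273,202), core_small at (253,340) and the stand bore at (38,285). Next I'll segment the lit top faces.

```bash
cat >> h.py <<'E'
def top(c,near,zt,rad,lo=0,hi=120,sat=30,px=40,sh=True):
    "unsaturated blob near projected point: ellipses of outer contour and holes on plane zt"
    im=c["image"].astype(int);mx=im.max(2)
    m=((mx-im.min(2)<sat)&(mx>=lo)&(mx<=hi)).astype(np.uint8)
    u,v=proj(c,near)[0]
    cs,h=cv2.findContours(m,cv2.RETR_CCOMP,cv2.CHAIN_APPROX_NONE)
    for k,q in enumerate(cs):
        M=q[:,0].mean(0)
        if len(q)>=40 and np.hypot(*(M-[u,v]))<px:
            P=np.array([plane(c,x[0],zt)[:2] for x in q]);e=cv2.fitEllipse(P.astype(np.float32))
            print("hole " if h[0][k][3]>=0 else "outer",M.round(1),np.round(e[0],1),np.round(e[1],1))
E
python3 - <<'E'
from h import *
im=cv2.imread("pics/w1.png");print(im[202,[237,240,245,250,255,258,262,270]].tolist(),im[[166,170,180,186,215,230,238,240],273].tolist())
c=cams.camera("wrist")
for lo in(0,45,55):
  print(lo);top(c,[489,215,14],14,31,lo);top(c,[614,198,14],14,25,lo)
print(env.read_state()["eef_pos"])
E
```

```text
[[81, 85, 90], [84, 90, 94], [87, 92, 97], [89, 94, 101], [51, 55, 64], [61, 98, 141], [81, 127, 177], [81, 127, 177]] [[56, 57, 60], [81, 85, 90], [88, 93, 99], [72, 94, 127], [45, 70, 103], [87, 93, 99], [85, 90, 95], [73, 88, 109]]
0
outer [273.1 201.5] [488.  212.8] [58.6 60.7]
hole  [273.3 201.3] [487.1 212.9] [26.4 28.3]
outer [252.8 339.3] [611.7 194.3] [47.  54.3]
hole  [253. 339.] [610.9 194.5] [21.5 26.4]
outer [263.3 355.5] [614.8 197.1] [208.4 495.1]
45
outer [272.9 200.3] [488.4 212.8] [58.9 59.6]
hole  [273.2 203.5] [488.7 212.8] [28.6 29.9]
outer [253.8 342. ] [615.  194.2] [46.4 47.6]
hole  [253.1 343.2] [615.2 193.9] [28.8 30.5]
55
outer [272.3 201.2] [488.7 212.8] [58.6 59. ]
hole  [272.8 203.5] [488.9 212.8] [29.4 30.1]
outer [252.  342.7] [615.3 193.9] [46.3 46.5]
hole  [252.6 343.3] [615.5 193.8] [30.  30.7]
[487.37229122 216.5670325  141.06175778]
```

Call:
send_rows(xyz=[[-0.0013,-0.0038,0.03],[-0.0013,-0.0038,0.07],[-0.0013,-0.0038,0.105],[-0.0013,-0.0038,0.12],[-0.0013,-0.0038,0.13]], delta_rot=[[0,0,0],[0,0,0],[0,0,0],[0,0,0],[0,0,0]], fingers=[0.085,0.085,0.085,0.085,0.085])

```text
clock: 2.05
eef_pos: [488.4, 212.3, 9.4]
ee_rot: [[-1.0, 0.002, -0.001], [0.002, 1.0, -0.0], [0.001, -0.0, -1.0]]
wrist_force: [1.0, -0.5, -0.1]
gripper_width: 84.9
gripper_force: 0.0
```

Call:
send_rows(xyz=[[0,0,0.006],[0,0,0.01],[0,0,0.014],[0,0,0.014],[0,0,0.014]], delta_rot=[[0,0,0],[0,0,0],[0,0,0],[0,0,0],[0,0,0]], fingers=[0.085,0.085,0.085,0.085,0.085])

```text
clock: 2.55
eef_pos: [489.3, 211.9, -3.3]
ee_rot: [[-1.0, 0.003, 0.001], [0.003, 1.0, 0.0], [-0.001, 0.0, -1.0]]
wrist_force: [-0.4, -0.7, 0.2]
gripper_width: 85.0
gripper_force: 0.0
```

```bash
python3 -c "
from h import *
go([488.7,212.8,-4],180);s=env.read_state();print(s['eef_pos'],s['wrist_force'])"
```

```text
t 2.55 shift [0.0006 0.0009 0.0007] rot [ 0.01  0.04 -0.18]
[489.31626086 211.91219254  -3.30397678] [-0.41420599 -0.65900533  0.20090553]
```

Call:
send_rows(xyz=[[0.0003,0.0005,0],[0.0003,0.0005,0],[0.0003,0.0005,0],[0.0003,0.0005,0],[0.0003,0.0005,0]], delta_rot=[[0,0,-0.15],[0,0,-0.15],[0,0,-0.15],[0,0,-0.15],[0,0,-0.15]], fingers=[0.075,0.068,0.062,0.055,0.055], squeeze=30)

```text
clock: 3.05
eef_pos: [488.9, 212.4, -3.0]
ee_rot: [[-1.0, 0.0, 0.0], [0.0, 1.0, 0.0], [-0.0, 0.0, -1.0]]
wrist_force: [-2.1, -0.0, 7.4]
gripper_width: 61.2
gripper_force: 30.8
```

Call:
send_rows(xyz=[[0,0,0],[0,0,0],[0,0,0],[0,0,0]], delta_rot=[[0,0,0],[0,0,0],[0,0,0],[0,0,0]], fingers=[0.055,0.055,0.055,0.055])

```text
clock: 3.45
eef_pos: [488.9, 212.4, -3.0]
ee_rot: [[-1.0, 0.0, 0.0], [0.0, 1.0, 0.0], [-0.0, 0.0, -1.0]]
wrist_force: [-3.0, 0.1, 8.1]
gripper_width: 61.1
gripper_force: 30.8
```

Call:
send_rows(xyz=[[0,0,-0.02],[0,0,-0.06],[0,0,-0.1],[0,0,-0.14],[-0.02,-0.03,-0.16]], delta_rot=[[0,0,0],[0,0,0],[0,0,0],[0,0,0],[0,0,0]], fingers=[0.055,0.055,0.055,0.055,0.055])

```text
clock: 3.95
eef_pos: [508.3, 184.4, 159.8]
ee_rot: [[-1.0, -0.004, 0.004], [-0.004, 1.0, 0.001], [-0.004, 0.001, -1.0]]
wrist_force: [1.5, -0.2, -0.9]
gripper_width: 61.2
gripper_force: 33.5
```

Call:
send_rows(xyz=[[-0.022,-0.034,0],[-0.044,-0.068,0],[-0.066,-0.102,0],[-0.088,-0.134,0],[-0.088,-0.134,0]], delta_rot=[[0,0,0],[0,0,0],[0,0,0],[0,0,0],[0,0,0]], fingers=[0.055,0.055,0.055,0.055,0.055])

```text
clock: 4.45
eef_pos: [598.3, 44.4, 155.7]
ee_rot: [[-1.0, 0.005, 0.0], [0.005, 1.0, -0.001], [-0.0, -0.001, -1.0]]
wrist_force: [-0.2, 0.9, -1.2]
gripper_width: 61.3
gripper_force: 33.5
```

Call:
send_rows(xyz=[[0,0,0],[0,0,0],[0,0,0],[0,0,0]], delta_rot=[[0,0,0],[0,0,0],[0,0,0],[0,0,0]], fingers=[0.055,0.055,0.055,0.055])

```text
clock: 4.85
eef_pos: [596.4, 49.1, 156.5]
ee_rot: [[-1.0, -0.001, 0.0], [-0.001, 1.0, 0.0], [-0.0, 0.0, -1.0]]
wrist_force: [0.4, 0.4, -2.2]
gripper_width: 60.9
gripper_force: 33.5
```

```bash
python3 - <<'E'
from h import *
c=cams.camera("wrist");s=env.read_state();print(s["eef_pos"],s["wrist_force"])
cv2.imwrite("pics/w2.png",c["image"]);print(proj(c,[540,46,50]),plane(c,(277,90),50))
top(c,[540,46,50],50,35,lo=150,hi=255,sat=60,px=90)
top(c,[540,46,50],50,11,lo=0,hi=170,sat=60,px=50)
top(c,s["eef_pos"]+[0,0,17],s["eef_pos"][2]+17,31,lo=45,px=60)
E
```

```text
[596.47529564  48.94759209 156.45374944] [ 0.11489262  1.00162777 -1.57665367]
[[273.67237239 129.11548185]] [514.87938657  48.28766595  50.        ]
outer [272.8 120.8] [538.3  45. ] [109.3 110.6]
hole  [270.3 131.9] [539.2  44.7] [21.3 21.6]
outer [271.4 106.7] [525.4  48.2] [82.3 97.4]
outer [280.8 328.2] [610.7  50.3] [42.6 57.8]
```

View pics/w2.png

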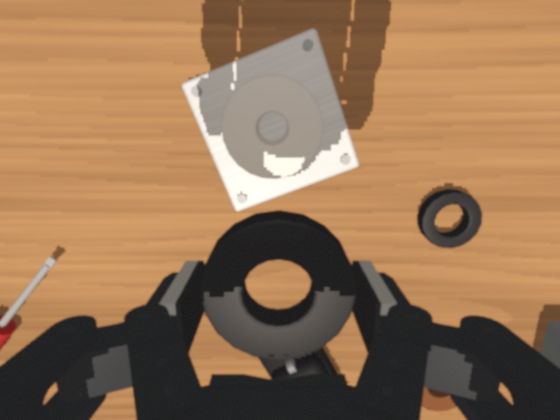

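The picture shows the stand bore at (272,127) in the gripper's shadow, and the wider ring held level at (280,285). I'll refine both centres with Hough circles and the foot plate's rectangle.

```bash
python3 - <<'E'
from h import *
c=cams.camera("wrist");s=env.read_state();print(s["eef_pos"])
g=cv2.cvtColor(c["image"],cv2.COLOR_BGR2GRAY)
g2=cv2.createCLAHE(4,(8,8)).apply(g)
for nm,ctr,r0,r1,z in [("bore",(272,127),13,19,50),("col",(272,127),45,56,50)]:
    roi=g2.copy()
    for p2 in(25,18,13):
        H=cv2.HoughCircles(roi[50:210,190:360],cv2.HOUGH_GRADIENT_ALT if 0 else cv2.HOUGH_GRADIENT,1,40,param1=80,param2=p2,minRadius=r0,maxRadius=r1)
        if H is not None:
            for x,y,r in H[0][:2]: print(nm,p2,x+190,y+50,r,plane(c,(x+190,y+50),z).round(1))
            break
# edge points fitted by radial gradient
def radial(img,u,v,r0,r1,sign=0):
    pts=[]
    b=cv2.GaussianBlur(img,(3,3),0).astype(float)
    for a in np.linspace(0,2*np.pi,72,endpoint=False):
        rs=np.arange(r0,r1,.25);x=u+rs*np.cos(a);y=v+rs*np.sin(a)
        p=cv2.remap(b.astype(np.float32),x.astype(np.float32)[None],y.astype(np.float32)[None],1)[0]
        d=np.gradient(p);d=d*sign if sign else abs(d);k=d.argmax()
        pts.append((x[k],y[k]))
    return np.array(pts,np.float32)
for nm,a,z in [("bore",(g,272,127,11,21,1),50),("col",(g,272,127,44,58,0),50)]:
    q=radial(*a);P=np.array([plane(c,x,z)[:2] for x in q],np.float32)
    for it in range(3):
        A=np.c_[2*P,np.ones(len(P))];w=np.linalg.lstsq(A,(P**2).sum(1),rcond=None)[0];r=np.sqrt(w[2]+w[0]**2+w[1]**2)
        e=abs(np.hypot(*(P-w[:2]).T)-r);P=P[e<=np.percentile(e,80)]
    print(nm,"fit",w[:2].round(1),r.round(1),e.max().round(2),len(P))
im=c["image"].astype(int);m=((im.max(2)-im.min(2)<45)&(im.max(2)>95)).astype(np.uint8);m[215:]=0
cs=max(cv2.findContours(m,0,1)[0],key=cv2.contourArea)
P=np.array([plane(c,x[0],10)[:2] for x in cs],np.float32);print("plate",cv2.minAreaRect(P))
# held ring: silhouette, underside approx level z=eef+3..17
m=(im.max(2)<110)&(im.max(2)-im.min(2)<30);m=m.astype(np.uint8)
for nm,r0,r1,sg,z in [("heldin",22,45,1,17),("heldout",60,85,1,17)]:
    q=radial(g,280,284,r0,r1,0)
    q=q[(q[:,1]<284+ (0 if nm=="heldout" else 100))]
    P=np.array([plane(c,x,s["eef_pos"][2]+z)[:2] for x in q],np.float32)
    for it in range(4):
        A=np.c_[2*P,np.ones(len(P))];w=np.linalg.lstsq(A,(P**2).sum(1),rcond=None)[0];r=np.sqrt(w[2]+w[0]**2+w[1]**2)
        e=abs(np.hypot(*(P-w[:2]).T)-r);P=P[e<=np.percentile(e,85)]
    print(nm,w[:2].round(1),r.round(1),e.max().round(2))
E
```

```text
[596.54005834  48.82516878 156.44398337]
bore 25 271.5 127.5 18.2 [539.   44.4  50. ]
col 25 273.5 125.5 50.7 [537.7  45.8  50. ]
bore fit [539.   44.8] 11.6 0.25 36
col fit [539.9  44.5] 33.7 0.51 36
plate ((539.1785888671875, 44.86604690551758), (109.57115173339844, 109.6998291015625), 20.914066314697266)
heldin [592.7  48.7] 11.1 0.79
heldout [592.7  48.4] 29.5 0.41
```

```bash
python3 - <<'E'
from h import *
c=cams.camera("wrist");s=env.read_state();z=s["eef_pos"][2];print(s["eef_pos"])
im=c["image"].astype(int);d=(im.max(2)-im.min(2)<30)&(im.max(2)<125)
u=280
print("near",[ (u,200+int(np.argmax(d[200:260,u])), (plane(c,(u,200+int(np.argmax(d[200:260,u]))-.5),z+3)[0]+31).round(1)) for u in(272,276,280,284,288)])
# inner hole: near edge (top plane) first wood, far edge (bottom or top)
col=d[:,280];print("runs col280",[i for i in range(200,400) if col[i]!=col[i-1]])
for r in [i for i in range(200,400) if col[i]!=col[i-1]]: print(r,[(k,plane(c,(280,r-.5),z+k)[0].round(1)) for k in(3,17)])
E
```

```text
[596.58407252  48.6554387  156.39205252]
near [(272, 212, np.float64(598.4)), (276, 212, np.float64(598.4)), (280, 212, np.float64(598.4)), (284, 212, np.float64(598.4)), (288, 213, np.float64(598.8))]
runs col280 [212, 259, 310]
212 [(3, np.float64(567.4)), (17, np.float64(563.4))]
259 [(3, np.float64(588.0)), (17, np.float64(582.0))]
310 [(3, np.float64(612.2)), (17, np.float64(603.8))]
```

Call:
send_rows(xyz=[[0.03,-0.002,0],[0.058,-0.0037,0],[0.058,-0.0037,0.03],[0.058,-0.0037,0.06],[0.058,-0.0037,0.085]], delta_rot=[[0,0,0],[0,0,0],[0,0,0],[0,0,0],[0,0,0]], fingers=[0.055,0.055,0.055,0.055,0.055])

```text
clock: 5.5
eef_pos: [538.3, 44.8, 70.2]
ee_rot: [[-1.0, 0.0, -0.0], [0.0, 1.0, 0.0], [0.0, 0.0, -1.0]]
wrist_force: [0.8, -0.4, -0.9]
gripper_width: 60.9
gripper_force: 33.5
```

Call:
send_rows(xyz=[[0,0,0.008],[0,0,0.012],[0,0,0.012],[0,0,0.012],[0,0,0.012]], delta_rot=[[0,0,0],[0,0,0],[0,0,0],[0,0,0],[0,0,0]], fingers=[0.055,0.055,0.055,0.055,0.055])

```text
clock: 6.0
eef_pos: [539.2, 44.6, 60.3]
ee_rot: [[-1.0, 0.0, 0.002], [0.0, 1.0, -0.0], [-0.002, -0.0, -1.0]]
wrist_force: [0.2, 0.9, -0.6]
gripper_width: 61.1
gripper_force: 33.5
```

```bash
python3 -c "
from h import *
go([538.6,44.9,47.4],180);s=env.read_state();print(s['eef_pos'],s['wrist_force'])"
```

```text
t 6.0 shift [0.0006 0.0003 0.0129] rot [-0.01  0.1  -0.02]
[539.22693803  44.60173538  60.2556698 ] [ 0.21995283  0.86342374 -0.56035258]
```

Lower gently onto the seat.

Call:
send_rows(xyz=[[0.0005,0.0003,0.005],[0.0005,0.0003,0.009],[0.0005,0.0003,0.0115],[0.0005,0.0003,0.0125],[0.0005,0.0003,0.0125]], delta_rot=[[0,0,0],[0,0,0],[0,0,0],[0,0,0],[0,0,0]], fingers=[0.055,0.055,0.055,0.055,0.055])

```text
clock: 6.5
eef_pos: [538.0, 44.9, 47.1]
ee_rot: [[-1.0, 0.0, -0.001], [0.0, 1.0, -0.0], [0.001, -0.0, -1.0]]
wrist_force: [-2.9, 0.5, 5.2]
gripper_width: 61.0
gripper_force: 34.0
```

Call:
send_rows(xyz=[[0,0,0],[0,0,0],[0,0,0],[0,0,0],[0,0,0]], delta_rot=[[0,0,0],[0,0,0],[0,0,0],[0,0,0],[0,0,0]], fingers=[0.064,0.07,0.08,0.085,0.085])

```text
clock: 7.0
eef_pos: [538.2, 44.9, 46.8]
ee_rot: [[-1.0, 0.0, -0.0], [0.0, 1.0, -0.0], [0.0, -0.0, -1.0]]
wrist_force: [0.1, 0.7, 0.9]
gripper_width: 84.8
gripper_force: 0.0
```

Call:
send_rows(xyz=[[0,0,0],[0,0,-0.02],[0,0,-0.05],[-0.02,0,-0.09],[-0.03,0,-0.12]], delta_rot=[[0,0,0],[0,0,0],[0,0,0],[0,0,0],[0,0,0]], fingers=[0.085,0.085,0.085,0.085,0.085])

```text
clock: 7.5
eef_pos: [569.3, 44.8, 169.3]
ee_rot: [[-1.0, 0.001, 0.002], [0.001, 1.0, -0.0], [-0.002, -0.0, -1.0]]
wrist_force: [0.3, 0.2, -0.0]
gripper_width: 84.9
gripper_force: 0.0
```

Call:
send_rows(xyz=[[0,0,0],[0,0,0],[0,0,0],[0,0,0]], delta_rot=[[0,0,0],[0,0,0],[0,0,0],[0,0,0]], fingers=[0.085,0.085,0.085,0.085])

```text
clock: 7.9
eef_pos: [567.5, 45.0, 165.6]
ee_rot: [[-1.0, 0.0, -0.002], [0.0, 1.0, 0.0], [0.002, 0.0, -1.0]]
wrist_force: [-0.9, 0.3, -0.3]
gripper_width: 85.2
gripper_force: 0.0
```

```bash
python3 - <<'E'
from h import *
c=cams.camera("wrist");s=env.read_state();print(s["eef_pos"],s["clock"])
cv2.imwrite("pics/w3.png",c["image"]);print(proj(c,[539,45,64]))
top(c,[539,45,64],64,31,lo=45,px=60);print()
im=c["image"].astype(int);m=((im.max(2)-im.min(2)<45)&(im.max(2)>95)).astype(np.uint8);m[260:]=0
cs=max(cv2.findContours(m,0,1)[0],key=cv2.contourArea)
P=np.array([plane(c,x[0],10)[:2] for x in cs],np.float32);print("plate",cv2.minAreaRect(P))
top(c,[615,194,14],14,25,45,px=60)
go([539,45,64],180)
E
```

```text
[567.63433125  44.94685932 165.78322551] 7.95
[[278.19376532 171.42694714]]
outer [277.7 167.8] [537.5  44.6] [58.8 60.1]
hole  [277.5 186.7] [537.1  44.5] [28.6 30. ]
hole  [277.8 167.6] [536.7  44.8] [26.2 27.8]
hole  [275.8 144.1] [520.1  44.2] [22.7 54.5]

plate ((538.8464965820312, 44.74681091308594), (109.84718322753906, 109.95613098144531), 20.856847763061523)
outer [420.4 297.5] [669.  178.7] [18.9 84.7]
outer [446.6 247.8] [615.7 192.8] [46.3 47.3]
hole  [445.6 250.2] [615.6 193. ] [28.1 31. ]
t 7.95 shift [0.0284 0.     0.1018] rot [ 0.01 -0.11 -0.03]
```

View pics/w3.png

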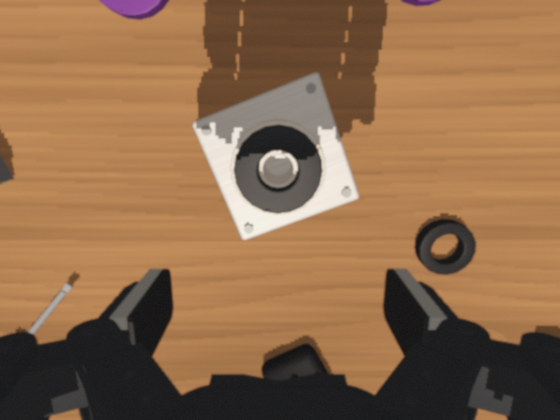

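The picture shows the wider ring concentric on the seat at (278,168), about 1.5 mm off, and core_small at (446,248). On to core_small.

Call:
send_rows(xyz=[[-0.014,0.045,0],[-0.028,0.09,0],[-0.042,0.13,0.02],[-0.048,0.148,0.06],[-0.048,0.148,0.1]], delta_rot=[[0,0,0],[0,0,0],[0,0,0],[0,0,0],[0,0,0]], fingers=[0.085,0.085,0.085,0.085,0.085])

```text
clock: 8.45
eef_pos: [616.2, 195.6, 65.0]
ee_rot: [[-1.0, -0.003, 0.001], [-0.003, 1.0, 0.0], [-0.001, 0.0, -1.0]]
wrist_force: [0.9, -1.3, -0.3]
gripper_width: 84.7
gripper_force: 0.0
```

Call:
send_rows(xyz=[[0,0,0],[0,0,0],[0,0,0],[0,0,0]], delta_rot=[[0,0,0],[0,0,0],[0,0,0],[0,0,0]], fingers=[0.085,0.085,0.085,0.085])

```text
clock: 8.85
eef_pos: [617.3, 192.6, 69.2]
ee_rot: [[-1.0, 0.001, 0.004], [0.001, 1.0, 0.0], [-0.004, 0.0, -1.0]]
wrist_force: [-0.1, 0.4, 0.5]
gripper_width: 85.3
gripper_force: 0.0
```

```bash
python3 - <<'E'
from h import *
c=cams.camera("wrist");s=env.read_state();print(s["eef_pos"],s["clock"])
top(c,[615,193,14],14,25,45,px=50)
go([615.6,193.1,-1],180)
E
```

```text
[617.10828672 192.61073308  68.78340061] 8.9
outer [278.7 225.6] [615.9 193.8] [46.2 48.3]
hole  [279.6 229.1] [615.8 194. ] [28.4 29.7]
t 8.9 shift [0.0017 0.0005 0.0698] rot [ 0.02  0.17 -0.06]
```

Call:
send_rows(xyz=[[0.001,0.001,0.03],[0.001,0.001,0.05],[0.001,0.001,0.062],[0.001,0.001,0.067],[0.001,0.001,0.067]], delta_rot=[[0,0,0],[0,0,0],[0,0,0],[0,0,0],[0,0,0]], fingers=[0.085,0.085,0.085,0.085,0.085])

```text
clock: 9.4
eef_pos: [615.5, 193.8, 0.1]
ee_rot: [[-1.0, 0.001, 0.0], [0.001, 1.0, 0.0], [-0.0, 0.0, -1.0]]
wrist_force: [0.5, -1.0, 1.0]
gripper_width: 84.9
gripper_force: 0.0
```

Call:
send_rows(xyz=[[0,0,0.001],[0,0,0.001],[0,0,0.001],[0,0,0.001],[0,0,0.001]], delta_rot=[[0,0,0],[0,0,0],[0,0,0],[0,0,0],[0,0,0]], fingers=[0.075,0.065,0.055,0.045,0.045])

```text
clock: 9.9
eef_pos: [615.6, 193.9, -0.3]
ee_rot: [[-1.0, 0.0, 0.001], [0.0, 1.0, 0.0], [-0.001, 0.0, -1.0]]
wrist_force: [-1.8, -1.2, 6.4]
gripper_width: 48.5
gripper_force: 31.0
```

Call:
send_rows(xyz=[[0,0,0],[0,0,0],[0,0,0],[0,0,0]], delta_rot=[[0,0,0],[0,0,0],[0,0,0],[0,0,0]], fingers=[0.045,0.045,0.045,0.045])

```text
clock: 10.3
eef_pos: [615.6, 193.9, -0.3]
ee_rot: [[-1.0, 0.0, 0.001], [0.0, 1.0, 0.0], [-0.001, 0.0, -1.0]]
wrist_force: [-1.5, -0.4, 5.4]
gripper_width: 48.4
gripper_force: 31.0
```

Call:
send_rows(xyz=[[0,0,-0.02],[0,0,-0.06],[0,0,-0.1],[0.02,-0.03,-0.12],[0.04,-0.07,-0.12]], delta_rot=[[0,0,0],[0,0,0],[0,0,0],[0,0,0],[0,0,0]], fingers=[0.045,0.045,0.045,0.045,0.045])

```text
clock: 10.8
eef_pos: [576.0, 124.3, 121.8]
ee_rot: [[-1.0, -0.002, 0.006], [-0.002, 1.0, 0.0], [-0.006, 0.0, -1.0]]
wrist_force: [1.0, -1.4, -0.3]
gripper_width: 48.5
gripper_force: 31.5
```

Call:
send_rows(xyz=[[0.015,-0.035,0],[0.03,-0.068,0],[0.0366,-0.079,0],[0.0366,-0.079,0.02],[0.0366,-0.079,0.035]], delta_rot=[[0,0,0],[0,0,0],[0,0,0],[0,0,0],[0,0,0]], fingers=[0.045,0.045,0.045,0.045,0.045])

```text
clock: 11.3
eef_pos: [538.6, 44.8, 83.3]
ee_rot: [[-1.0, 0.001, 0.0], [0.001, 1.0, 0.0], [-0.0, 0.0, -1.0]]
wrist_force: [-0.1, 0.6, -0.6]
gripper_width: 48.3
gripper_force: 31.5
```

Call:
send_rows(xyz=[[0,0,0],[0,0,0],[0,0,0],[0,0,0]], delta_rot=[[0,0,0],[0,0,0],[0,0,0],[0,0,0]], fingers=[0.045,0.045,0.045,0.045])

```text
clock: 11.7
eef_pos: [539.0, 45.1, 84.5]
ee_rot: [[-1.0, 0.0, 0.001], [0.0, 1.0, -0.0], [-0.001, -0.0, -1.0]]
wrist_force: [-0.2, 0.9, -1.6]
gripper_width: 48.3
gripper_force: 31.5
```

```bash
python3 -c "
from h import *
go([539.0,44.8,64.2],180);s=env.read_state();print(s['eef_pos'],s['wrist_force'])"
```

```text
t 11.7 shift [ 0.0001 -0.0003  0.0203] rot [-0.01  0.08 -0.01]
[539.04504138  45.07028844  84.54794398] [-0.1887951   0.93285081 -1.56932331]
```

Call:
send_rows(xyz=[[0,-0.0002,0.007],[0,-0.0002,0.013],[0,-0.0002,0.017],[0,-0.0002,0.0195],[0,-0.0002,0.0195]], delta_rot=[[0,0,0],[0,0,0],[0,0,0],[0,0,0],[0,0,0]], fingers=[0.045,0.045,0.045,0.045,0.045])

```text
clock: 12.2
eef_pos: [538.5, 44.7, 64.1]
ee_rot: [[-1.0, 0.0, -0.0], [0.0, 1.0, 0.0], [0.0, 0.0, -1.0]]
wrist_force: [-0.2, 0.5, -1.3]
gripper_width: 48.3
gripper_force: 31.5
```

Call:
send_rows(xyz=[[0,0,0],[0,0,0]], delta_rot=[[0,0,0],[0,0,0]], fingers=[0.045,0.045])

```text
clock: 12.4
eef_pos: [538.7, 44.7, 64.4]
ee_rot: [[-1.0, 0.0, 0.0], [0.0, 1.0, -0.0], [-0.0, -0.0, -1.0]]
wrist_force: [-0.2, -0.0, -1.1]
gripper_width: 49.0
gripper_force: 31.5
```

Call:
send_rows(xyz=[[0,0,0.0006],[0,0,0.0006],[0,0,0.0006],[0,0,0.0006],[0,0,0.0006]], delta_rot=[[0,0,0],[0,0,0],[0,0,0],[0,0,0],[0,0,0]], fingers=[0.045,0.053,0.062,0.075,0.085])

```text
clock: 12.9
eef_pos: [538.6, 44.7, 63.8]
ee_rot: [[-1.0, 0.0, 0.0], [0.0, 1.0, -0.0], [-0.0, -0.0, -1.0]]
wrist_force: [-1.4, -0.2, 0.7]
gripper_width: 84.4
gripper_force: 0.0
```

Call:
send_rows(xyz=[[0,0,0],[0,0,-0.02],[0,0,-0.06],[-0.02,0,-0.1],[-0.03,0,-0.12]], delta_rot=[[0,0,0],[0,0,0],[0,0,0],[0,0,0],[0,0,0]], fingers=[0.085,0.085,0.085,0.085,0.085])

```text
clock: 13.4
eef_pos: [570.3, 44.6, 187.5]
ee_rot: [[-1.0, 0.001, 0.005], [0.001, 1.0, -0.001], [-0.005, -0.001, -1.0]]
wrist_force: [-0.4, -0.5, -0.4]
gripper_width: 85.0
gripper_force: 0.0
```

Call:
send_rows(xyz=[[0,0,0],[0,0,0],[0,0,0],[0,0,0]], delta_rot=[[0,0,0],[0,0,0],[0,0,0],[0,0,0]], fingers=[0.085,0.085,0.085,0.085])

```text
clock: 13.8
eef_pos: [567.9, 44.8, 182.5]
ee_rot: [[-1.0, 0.001, -0.002], [0.001, 1.0, 0.0], [0.002, 0.0, -1.0]]
wrist_force: [0.4, 0.1, 0.1]
gripper_width: 84.8
gripper_force: 0.0
```

```bash
python3 - <<'E'
from h import *
c=cams.camera("wrist");s=env.read_state();print(s["eef_pos"],s["clock"])
cv2.imwrite("pics/w4.png",c["image"])
for z in(64,78): print(z);top(c,[539,45,z],z,25,lo=45,px=50)
im=c["image"].astype(int);m=((im.max(2)-im.min(2)<45)&(im.max(2)>95)).astype(np.uint8);m[270:]=0
cs=max(cv2.findContours(m,0,1)[0],key=cv2.contourArea)
P=np.array([plane(c,x[0],10)[:2] for x in cs],np.float32);print("plate",cv2.minAreaRect(P))
u,v=proj(c,[539,45,70])[0].astype(int);print(u,v)
a=cv2.resize(c["image"][v-80:v+80,u-80:u+80],(400,400))
b=cams.camera("scene")["image"][195:275,265:345];b=cv2.resize(b,(400,400),interpolation=cv2.INTER_CUBIC)
cv2.imwrite("pics/ab.png",np.hstack([a,b]))
E
```

```text
[568.04461761  44.74976442 182.77625296] 13.85
64
outer [277.7 163.7] [537.6  44.6] [58.7 60.2]
hole  [276.6 180.1] [540.4  44.4] [29.1 30.9]
hole  [277.4 165.4] [538.1  44.5] [23.5 27.4]
hole  [278.  141.9] [520.1  45.2] [22.4 51.4]
78
outer [277.7 163.7] [535.5  44.6] [55.5 57. ]
hole  [276.6 180.1] [538.2  44.4] [27.6 29.3]
hole  [277.4 165.4] [536.   44.5] [22.2 25.9]
hole  [278.  141.9] [519.   45.2] [21.2 48.6]
plate ((538.8179321289062, 44.80146408081055), (109.98792266845703, 109.98238372802734), 20.900104522705078)
278 168
```

View pics/ab.png

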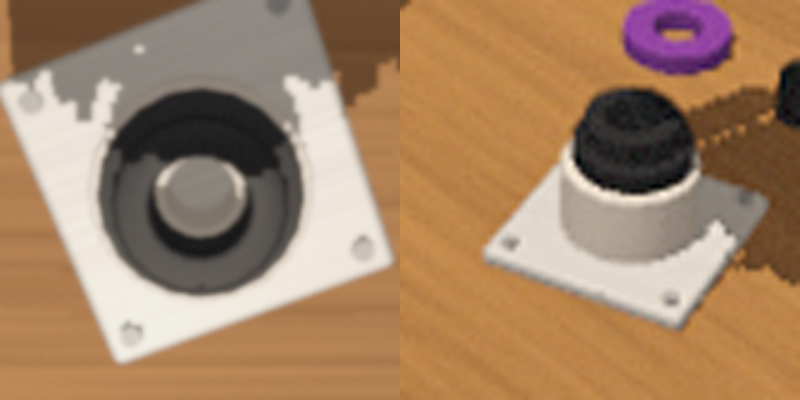

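The crops show both rings stacked flat and concentric on the seat. Now the probe.

Call:
send_rows(xyz=[[0,-0.035,-0.035],[0,-0.085,-0.058],[0,-0.13,-0.058],[0,-0.175,-0.058],[0,-0.22,-0.058]], delta_rot=[[0,0,0],[0,0,0],[0,0,0],[0,0,0],[0,0,0]], fingers=[0.085,0.085,0.085,0.085,0.085])

```text
clock: 14.4
eef_pos: [568.1, -177.1, 241.6]
ee_rot: [[-1.0, 0.001, -0.0], [0.001, 1.0, 0.0], [0.0, 0.0, -1.0]]
wrist_force: [0.7, 0.2, 0.9]
gripper_width: 85.1
gripper_force: 0.0
```

Call:
send_rows(xyz=[[-0.02,-0.03,0],[-0.02,-0.03,0],[-0.02,-0.03,0],[-0.02,-0.03,0],[-0.02,-0.03,0]], delta_rot=[[0,0,0],[0,0,0],[0,0,0],[0,0,0],[0,0,0]], fingers=[0.085,0.085,0.085,0.085,0.085])

```text
clock: 14.9
eef_pos: [588.4, -204.2, 242.0]
ee_rot: [[-1.0, -0.001, 0.0], [-0.001, 1.0, -0.0], [-0.0, -0.0, -1.0]]
wrist_force: [-0.7, -0.6, -0.4]
gripper_width: 84.9
gripper_force: 0.0
```

```bash
python3 - <<'E'
from h import *
c=cams.camera("wrist");s=env.read_state();print(s["eef_pos"],s["clock"])
cv2.imwrite("pics/w5.png",c["image"]);print(proj(c,[[540,-217,140],[540,-217,84]]))
E
```

```text
[ 588.4405193  -204.29306939  242.04952906] 14.95
[[259.2970158  141.63386628]
 [262.72363276 135.88938659]]
```

View pics/w5.png

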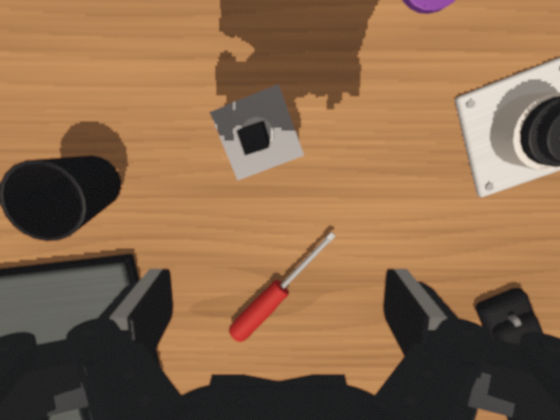

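The handle is at (254,137) and the holder at about (257,132), turned by roughly 20°. The pen cup is at (60,190).

```bash
python3 - <<'E'
from h import *
c=cams.camera("wrist");im=c["image"].astype(int);mx=im.max(2)
m=(mx<45).astype(np.uint8);m[:110]=0;m[165:]=0;m[:,:225]=0;m[:,285:]=0
q=max(cv2.findContours(m,0,1)[0],key=cv2.contourArea)
P=np.array([plane(c,x[0],140)[:2] for x in q],np.float32);print("handle",cv2.minAreaRect(P))
m=((mx-im.min(2)<30)).astype(np.uint8);m[:80]=0;m[185:]=0;m[:,:205]=0;m[:,310:]=0
m=cv2.morphologyEx(m,cv2.MORPH_OPEN,np.ones((3,3)))
q=max(cv2.findContours(m,0,1)[0],key=cv2.contourArea)
P=np.array([plane(c,x[0],84)[:2] for x in q],np.float32);print("holder",cv2.minAreaRect(P))
s=env.read_state();print(s["eef_pos"],s["ee_rot"][:,0])
E
```

```text
handle ((537.1367797851562, -220.4501495361328), (16.434818267822266, 17.95056915283203), 17.825794219970703)
holder ((537.8036499023438, -221.51812744140625), (59.25490951538086, 59.6624755859375), 20.82293128967285)
[ 588.4465642  -204.48907898  242.05344244] [-9.99999788e-01 -5.73973566e-04 -3.08901694e-04]
```

Call:
send_rows(xyz=[[0.025,-0.008,0],[0.0508,-0.0168,0],[0.0508,-0.0168,0.03],[0.0508,-0.0168,0.06],[0.0508,-0.0168,0.08]], delta_rot=[[0,0,-7],[0,0,-14],[0,0,-19.5],[0,0,-19.5],[0,0,-19.5]], fingers=[0.085,0.07,0.07,0.07,0.07])

```text
clock: 15.5
eef_pos: [537.0, -221.4, 160.1]
ee_rot: [[-0.943, -0.334, -0.001], [-0.334, 0.943, 0.001], [0.001, 0.001, -1.0]]
wrist_force: [-0.1, 0.6, -0.8]
gripper_width: 70.1
gripper_force: 0.0
```

Call:
send_rows(xyz=[[0,0,0],[0,0,0],[0,0,0],[0,0,0]], delta_rot=[[0,0,0],[0,0,0],[0,0,0],[0,0,0]], fingers=[0.07,0.07,0.07,0.07])

```text
clock: 15.9
eef_pos: [538.1, -222.3, 163.0]
ee_rot: [[-0.943, -0.334, 0.002], [-0.334, 0.943, -0.001], [-0.001, -0.002, -1.0]]
wrist_force: [-0.6, -0.3, 0.5]
gripper_width: 70.1
gripper_force: 0.0
```

```bash
python3 - <<'E'
from h import *
c=cams.camera("wrist");im=c["image"].astype(int);mx=im.max(2);cv2.imwrite("pics/w6.png",c["image"])
u,v=proj(c,[537.5,-221,140])[0].astype(int);print(u,v)
m=(mx<48).astype(np.uint8);k=45;z=np.zeros_like(m);z[v-k:v+k,u-k:u+k]=m[v-k:v+k,u-k:u+k]
q=max(cv2.findContours(z,0,1)[0],key=cv2.contourArea)
P=np.array([plane(c,x[0],140)[:2] for x in q],np.float32);print("handle",cv2.minAreaRect(P),q[:,0].min(0),q[:,0].max(0))
go([537.5,-221.1,97],199.5);print(env.read_state()["eef_pos"])
E
```

```text
281 253
handle ((523.3209228515625, -226.23301696777344), (13.484423637390137, 15.330572128295898), 16.945804595947266) [265 211] [296 238]
t 15.95 shift [0.0002 0.0013 0.0657] rot [-0.08  0.06 -0.02]
[ 538.01584926 -222.21231974  162.70578975]
```

View pics/w6.png

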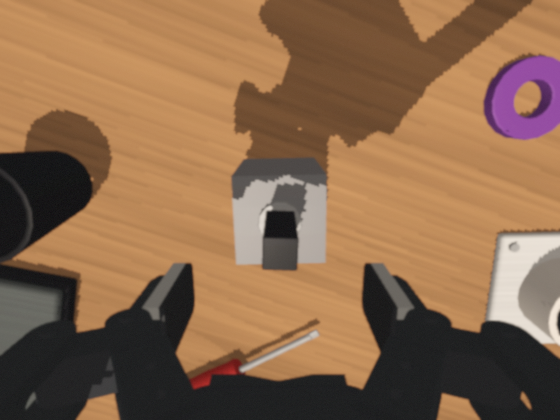

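The handle's lit top is centred at (281,253), as predicted; the dark patch is its side face. It is square to the fingers, so I descend and grip.

Call:
send_rows(xyz=[[0,0.001,0.02],[0,0.001,0.04],[0,0.001,0.057],[0,0.001,0.065],[0,0.001,0.065]], delta_rot=[[0,0,0],[0,0,0],[0,0,0],[0,0,0],[0,0,0]], fingers=[0.07,0.07,0.07,0.07,0.07])

```text
clock: 16.45
eef_pos: [537.1, -221.0, 96.2]
ee_rot: [[-0.943, -0.333, -0.001], [-0.333, 0.943, 0.001], [0.001, 0.001, -1.0]]
wrist_force: [0.1, -0.5, 0.6]
gripper_width: 70.0
gripper_force: 0.0
```

Call:
send_rows(xyz=[[0,0,0],[0,0,0],[0,0,0],[0,0,0],[0,0,0]], delta_rot=[[0,0,0],[0,0,0],[0,0,0],[0,0,0],[0,0,0]], fingers=[0.055,0.04,0.03,0.022,0.012], squeeze=40)

```text
clock: 16.95
eef_pos: [537.5, -221.2, 97.1]
ee_rot: [[-0.943, -0.333, 0.001], [-0.333, 0.943, -0.0], [-0.0, -0.001, -1.0]]
wrist_force: [0.2, -0.0, 2.6]
gripper_width: 17.7
gripper_force: 39.2
```

Call:
send_rows(xyz=[[0,0,0],[0,0,0],[0,0,0],[0,0,0]], delta_rot=[[0,0,0],[0,0,0],[0,0,0],[0,0,0]], fingers=[0.012,0.012,0.012,0.012])

```text
clock: 17.35
eef_pos: [537.5, -221.2, 97.1]
ee_rot: [[-0.943, -0.333, 0.001], [-0.333, 0.943, -0.0], [-0.0, -0.001, -1.0]]
wrist_force: [-0.8, 0.3, 5.2]
gripper_width: 17.7
gripper_force: 39.5
```

Call:
send_rows(xyz=[[0,0,-0.015],[0,0,-0.035],[0,0,-0.06],[0,0,-0.085],[0,0,-0.11]], delta_rot=[[0,0,0],[0,0,0],[0,0,0],[0,0,0],[0,0,0]], fingers=[0.012,0.012,0.012,0.012,0.012])

```text
clock: 17.85
eef_pos: [537.1, -221.0, 207.1]
ee_rot: [[-0.943, -0.333, -0.001], [-0.333, 0.943, 0.001], [0.001, 0.001, -1.0]]
wrist_force: [-0.3, -0.2, -0.3]
gripper_width: 17.4
gripper_force: 39.1
```

Call:
send_rows(xyz=[[0,0,-0.01],[0,0,-0.01],[0,0,-0.01],[0,0,-0.01]], delta_rot=[[0,0,0],[0,0,0],[0,0,0],[0,0,0]], fingers=[0.012,0.012,0.012,0.012])

```text
clock: 18.25
eef_pos: [536.9, -220.9, 215.1]
ee_rot: [[-0.943, -0.333, -0.002], [-0.333, 0.943, 0.002], [0.002, 0.002, -1.0]]
wrist_force: [0.4, -0.3, -0.1]
gripper_width: 17.3
gripper_force: 39.1
```

```bash
python3 -c "
from h import *
go([539,-10,217],199.5);s=env.read_state();print(s['eef_pos'],s['wrist_force'])"
```

```text
t 18.25 shift [-0.0723  0.1981 -0.0016] rot [ 0.12 -0.09 -0.03]
[ 536.89027103 -220.87457355  215.09001517] [ 0.38897519 -0.26892297 -0.09588117]
```

Call:
send_rows(xyz=[[-0.014,0.04,-0.003],[-0.029,0.08,-0.003],[-0.043,0.12,-0.003],[-0.058,0.16,-0.003],[-0.072,0.2,-0.003]], delta_rot=[[0,0,0],[0,0,0],[0,0,0],[0,0,0],[0,0,0]], fingers=[0.012,0.012,0.012,0.012,0.012])

```text
clock: 18.75
eef_pos: [538.0, -6.9, 218.7]
ee_rot: [[-0.943, -0.333, -0.002], [-0.333, 0.943, 0.0], [0.001, 0.001, -1.0]]
wrist_force: [0.4, 0.7, -1.4]
gripper_width: 17.7
gripper_force: 39.3
```

Call:
send_rows(xyz=[[-0.01,0.027,0],[-0.0185,0.05,0],[-0.0185,0.05,0],[-0.0185,0.05,0],[-0.0185,0.05,0]], delta_rot=[[0,0,0],[0,0,0],[0,0,0],[0,0,0],[0,0,0]], fingers=[0.012,0.012,0.012,0.012,0.012])

```text
clock: 19.25
eef_pos: [539.3, 44.0, 219.2]
ee_rot: [[-0.943, -0.333, -0.001], [-0.333, 0.943, -0.0], [0.001, 0.0, -1.0]]
wrist_force: [0.4, -0.3, -1.8]
gripper_width: 17.5
gripper_force: 39.4
```

Call:
send_rows(xyz=[[0,0,0],[0,0,0],[0,0,0],[0,0,0],[0,0,0]], delta_rot=[[0,0,0],[0,0,0],[0,0,0],[0,0,0],[0,0,0]], fingers=[0.012,0.012,0.012,0.012,0.012])

```text
clock: 19.75
eef_pos: [539.3, 44.6, 219.7]
ee_rot: [[-0.943, -0.333, 0.0], [-0.333, 0.943, -0.0], [-0.0, -0.0, -1.0]]
wrist_force: [-0.5, -0.6, -0.4]
gripper_width: 17.7
gripper_force: 39.4
```

```bash
python3 - <<'E'
from h import *
s=env.read_state();e=s["eef_pos"];print(e,s["clock"]);go([539,44.8,200],199.5)
out=[]
for n in("scene","side"):
    c=cams.camera(n);im=c["image"];cv2.imwrite(f"pics/p_{n}.png",im)
    t,b=proj(c,[[539,44.8,e[2]-91+0],[539,44.8,64]]);print(n,"tip exp",t,"stack exp",b)
    u,v=((t+b)/2).astype(int)
    out.append(cv2.resize(im[v-45:v+45,u-30:u+30],(400,600),interpolation=cv2.INTER_CUBIC))
cv2.imwrite("pics/p.png",np.hstack(out))
E
```

```text
[539.33331425  44.63437795 219.69595848] 19.75
t 19.75 shift [0.0003 0.0003 0.0197] rot [-0.    0.   -0.04]
scene tip exp [312.16601992 200.34925772] stack exp [311.0969819  221.82545888]
side tip exp [259.25407751 183.77838978] stack exp [259.76635366 202.80443127]
```

View pics/p.png

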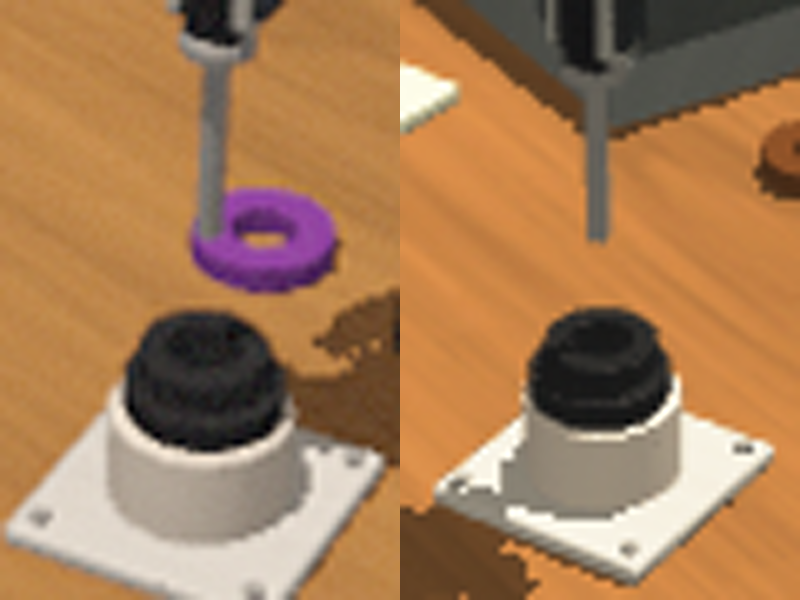

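Both views show the rod vertical and on the column's axis to within about 1 px: the scene tip is near (313,201) against an expected (312,200), and the side tip is at (259,184), as expected. Lowering now.

Call:
send_rows(xyz=[[0.0003,0.0003,0.008],[0.0003,0.0003,0.018],[0.0003,0.0003,0.028],[0.0003,0.0003,0.034],[0.0003,0.0003,0.034]], delta_rot=[[0,0,0],[0,0,0],[0,0,0],[0,0,0],[0,0,0]], fingers=[0.012,0.012,0.012,0.012,0.012])

```text
clock: 20.35
eef_pos: [538.5, 45.0, 184.5]
ee_rot: [[-0.943, -0.333, -0.002], [-0.333, 0.943, 0.0], [0.002, 0.001, -1.0]]
wrist_force: [-0.0, 0.2, -0.6]
gripper_width: 17.4
gripper_force: 39.4
```

Call:
send_rows(xyz=[[0,0,0],[0,0,0],[0,0,0],[0,0,0]], delta_rot=[[0,0,0],[0,0,0],[0,0,0],[0,0,0]], fingers=[0.012,0.012,0.012,0.012])

```text
clock: 20.75
eef_pos: [539.0, 44.9, 185.9]
ee_rot: [[-0.943, -0.333, 0.0], [-0.333, 0.943, -0.0], [-0.0, -0.0, -1.0]]
wrist_force: [0.6, -0.2, -0.8]
gripper_width: 17.5
gripper_force: 39.4
```

```bash
python3 - <<'E'
from h import *
s=env.read_state();e=s["eef_pos"];print(e,s["clock"]);go([539,44.8,121],199.5)
# rod column centre in scene/side vs column edges, sub-pixel via saturation
for n in("scene","side"):
    c=cams.camera(n);im=c["image"].astype(int);sat=im.max(2)-im.min(2)
    t=proj(c,[[539,44.8,e[2]-91+12]])[0];r=int(round(t[1]))
    row=sat[r,int(t[0])-12:int(t[0])+13];k=np.where(row<50)[0]+int(t[0])-12
    b=proj(c,[[539,44.8,30]])[0];rb=int(round(b[1]));rw=sat[rb,int(b[0])-30:int(b[0])+31];kb=np.where(rw<50)[0]+int(b[0])-30
    print(n,"rod",k.tolist(),"exp",t.round(2),"col",kb.min(),kb.max(),"exp",b.round(2))
E
```

```text
[539.03113214  44.90898291 185.94876386] 20.75
t 20.75 shift [ 0.0001 -0.0001  0.0649] rot [-0.01  0.03 -0.03]
scene rod [310, 311, 312, 313, 314] exp [311.8  207.72] col 292 336 exp [310.56 232.58]
side rod [258, 259] exp [259.43 190.29] col 245 277 exp [260.03 212.41]
```

Call:
send_rows(xyz=[[0,0,0.006],[0,0,0.014],[0,0,0.022],[0,0,0.03],[0,0,0.036]], delta_rot=[[0,0,0],[0,0,0],[0,0,0],[0,0,0],[0,0,0]], fingers=[0.012,0.012,0.012,0.012,0.012])

```text
clock: 21.35
eef_pos: [538.7, 44.9, 148.6]
ee_rot: [[-0.943, -0.333, -0.001], [-0.333, 0.943, 0.0], [0.001, 0.0, -1.0]]
wrist_force: [0.7, 0.1, -1.4]
gripper_width: 17.4
gripper_force: 39.4
```

Call:
send_rows(xyz=[[0,0,0.006],[0,0,0.014],[0,0,0.021],[0,0,0.026],[0,0,0.029]], delta_rot=[[0,0,0],[0,0,0],[0,0,0],[0,0,0],[0,0,0]], fingers=[0.012,0.012,0.012,0.012,0.012])

```text
clock: 21.85
eef_pos: [538.8, 44.9, 120.2]
ee_rot: [[-0.943, -0.333, -0.0], [-0.333, 0.943, 0.0], [0.0, 0.0, -1.0]]
wrist_force: [-0.5, 0.7, -0.7]
gripper_width: 17.5
gripper_force: 39.4
```

Call:
send_rows(xyz=[[0,0,0],[0,0,0],[0,0,0],[0,0,0],[0,0,0]], delta_rot=[[0,0,0],[0,0,0],[0,0,0],[0,0,0],[0,0,0]], fingers=[0.012,0.012,0.012,0.012,0.012])

```text
clock: 22.35
eef_pos: [539.0, 44.9, 120.8]
ee_rot: [[-0.943, -0.333, 0.0], [-0.333, 0.943, -0.0], [-0.0, -0.0, -1.0]]
wrist_force: [0.5, -0.1, -0.3]
gripper_width: 17.9
gripper_force: 39.4
```

Call:
send_rows(xyz=[[0,0,0],[0,0,0],[0,0,0],[0,0,0],[0,0,0]], delta_rot=[[0,0,0],[0,0,0],[0,0,0],[0,0,0],[0,0,0]], fingers=[0.012,0.012,0.012,0.012,0.012])

```text
clock: 22.85
eef_pos: [538.9, 44.9, 120.7]
ee_rot: [[-0.943, -0.333, -0.0], [-0.333, 0.943, -0.0], [0.0, -0.0, -1.0]]
wrist_force: [-0.6, -0.6, -0.4]
gripper_width: 17.4
gripper_force: 39.4
```

```bash
python3 - <<'E'
from h import *
s=env.read_state();print(s["eef_pos"],s["clock"],s["wrist_force"],abs(s["dq"]).max());go([539,44.8,121],199.5)
for n in("scene","side"):
    c=cams.camera(n);im=c["image"].astype(int);sat=im.max(2)-im.min(2)
    t=proj(c,[[539,44.8,93]])[0];r=int(round(t[1]))
    row=sat[r,int(t[0])-12:int(t[0])+13];print(n,(np.where(row<50)[0]+int(t[0])-12).tolist(),t.round(2))
E
```

```text
[538.93227047  44.90310922 120.68398694] 22.85 [-0.58950861 -0.59021241 -0.4219621 ] 0.001251245056878965
t 22.85 shift [-0.     -0.0001 -0.0003] rot [-0.   -0.   -0.03]
scene [310, 311, 312, 313] [311.57 212.37]
side [257, 258, 259, 260, 261] [259.54 194.4 ]
```

Still, centred and free of contact, so I hand in.

```bash
python3 -c "
from rig import env
print(env.finish_job())"
```

```text
the job is handed in; nothing more can be done
None
```

I handed the job in at about 23 s of the 69 s allowed. Both ring cores are stacked and released on the seat (wider one about 1.5 mm off axis), and the probe is held upright, still and centred with its tip about 20 mm down the bore; the system returned no verdict.

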